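# Fill the truffle tray from the covered bin

### The job

Slide the bin's clear cover fully open, take every truffle out of the bin and set each one in an empty well of the tray, one per well, next to those already there. When all are in, slide the cover fully shut again; leave the jar, the bowl and the can alone.

Things in the scene. Friction and masses are not known exactly. Their poses are not given: they have to be found in the camera images.
- bin: fixed steel bin, 250 (x) x 470 (y) x 78 mm high; origin on the table under the centre of its open well, z up. Well: 218 mm square, 16 mm walls to z 78, floor at z 30; an 8 mm high ledge along the walls (19 mm wide at x walls, 24 mm at y walls) leaves a 180 (x) x 170 (y) recessed floor. y = 125 to 345: closed housing, top z 78. Thin tracks along both long edges, up to z 92.
- cover (a joint): clear flat cover of the bin, slides level along the bin's +y over the housing: 0 = shut (well covered), 0.23 = fully open (well clear), metres. May start slightly ajar. About 2 N of friction; stays where left. Panel 80 to 86 mm above the table, 230 mm long.
- cover_handle (a point): middle of the cover's black upright rib handle: 90 mm long (bin's x), 14 mm thick (bin's y), standing 30 mm above the panel, top 115 mm above the table. This point is 103 mm above the table, at y = 40 mm + joint value in the bin's frame, and moves with the cover. Pinch it from above across its thickness.
- tray: dark wooden sales tray, fixed, 142 mm (its x) by 274 mm (its y) by 15 mm high, origin at the centre of its underside, z up. It has 8 round wells, 46 mm across and 10 mm deep, in 2 (x) by 4 (y), 66 mm apart. A truffle seated in a well has its centre about 7 mm above the tray's top (10 mm if it lies on its side).
- tray_hole0 (a point): centre of tray well 0 at the level of the tray's top (15 mm above the table); the well's floor is 10 mm lower
- tray_hole1 (a point): centre of tray well 1 at the level of the tray's top (15 mm above the table); the well's floor is 10 mm lower
- tray_hole2 (a point): centre of tray well 2 at the level of the tray's top (15 mm above the table); the well's floor is 10 mm lower
- tray_hole3 (a point): centre of tray well 3 at the level of the tray's top (15 mm above the table); the well's floor is 10 mm lower
- tray_hole4 (a point): centre of tray well 4 at the level of the tray's top (15 mm above the table); the well's floor is 10 mm lower
- tray_hole5 (a point): centre of tray well 5 at the level of the tray's top (15 mm above the table); the well's floor is 10 mm lower
- tray_hole6 (a point): centre of tray well 6 at the level of the tray's top (15 mm above the table); the well's floor is 10 mm lower
- tray_hole7 (a point): centre of tray well 7 at the level of the tray's top (15 mm above the table); the well's floor is 10 mm lower
- truffle0_center (a point): (may be absent) starts in the bin's well: foil-wrapped chocolate truffle (red, gold or green), a hard ball of 40 mm diameter cut flat below and a little on top (foot 21 mm across, 36 mm high, about 30 g). This point is the ball's centre, 17 mm above its foot, 20 mm above the surface if on its side.
- truffle1_center (a point): (may be absent) starts in the bin's well: foil-wrapped chocolate truffle (red, gold or green), a hard ball of 40 mm diameter cut flat below and a little on top (foot 21 mm across, 36 mm high, about 30 g). This point is the ball's centre, 17 mm above its foot, 20 mm above the surface if on its side.
- truffle2_center (a point): (may be absent) starts in the bin's well: foil-wrapped chocolate truffle (red, gold or green), a hard ball of 40 mm diameter cut flat below and a little on top (foot 21 mm across, 36 mm high, about 30 g). This point is the ball's centre, 17 mm above its foot, 20 mm above the surface if on its side.
- truffle3_center (a point): (may be absent) starts in the bin's well: foil-wrapped chocolate truffle (red, gold or green), a hard ball of 40 mm diameter cut flat below and a little on top (foot 21 mm across, 36 mm high, about 30 g). This point is the ball's centre, 17 mm above its foot, 20 mm above the surface if on its side.
- truffle4_center (a point): (may be absent) starts in the bin's well: foil-wrapped chocolate truffle (red, gold or green), a hard ball of 40 mm diameter cut flat below and a little on top (foot 21 mm across, 36 mm high, about 30 g). This point is the ball's centre, 17 mm above its foot, 20 mm above the surface if on its side.
- truffle5_center (a point): (may be absent) starts in the bin's well: foil-wrapped chocolate truffle (red, gold or green), a hard ball of 40 mm diameter cut flat below and a little on top (foot 21 mm across, 36 mm high, about 30 g). This point is the ball's centre, 17 mm above its foot, 20 mm above the surface if on its side.
- set0_center (a point): (may be absent) starts already seated in one of the tray's wells: foil-wrapped chocolate truffle (red, gold or green), a hard ball of 40 mm diameter cut flat below and a little on top (foot 21 mm across, 36 mm high, about 30 g). This point is the ball's centre, 17 mm above its foot, 20 mm above the surface if on its side.
- set1_center (a point): (may be absent) starts already seated in one of the tray's wells: foil-wrapped chocolate truffle (red, gold or green), a hard ball of 40 mm diameter cut flat below and a little on top (foot 21 mm across, 36 mm high, about 30 g). This point is the ball's centre, 17 mm above its foot, 20 mm above the surface if on its side.
- set2_center (a point): (may be absent) starts already seated in one of the tray's wells: foil-wrapped chocolate truffle (red, gold or green), a hard ball of 40 mm diameter cut flat below and a little on top (foot 21 mm across, 36 mm high, about 30 g). This point is the ball's centre, 17 mm above its foot, 20 mm above the surface if on its side.
- jar: bystander: amber jar with white cap, 72 mm across, 100 mm high; origin under its centre
- tub: bystander: open blue bowl, 100 mm across, 70 mm high; origin under its centre
- can: bystander: food can with yellow label, 74 mm across, 100 mm high; origin under its centre
Things that resemble listed ones, but are neither listed nor needed, are in the scene too. What is shaped like the part that bears set2_center but blue is not meant.

How it is judged (in metres and radians):
On the way, in this order (a step that is already met when the one before it is completed fails the run):
1. the bin's cover is slid fully open (value of joint cover above 0.205 m), for 0.2 s.
2. every truffle sits in a well of the tray (((horizontal distance between truffle0_center and tray_hole0 below 0.01 m and z of truffle0_center in the frame of tray_hole0 between 0 and 0.014 m) or (horizontal distance between truffle0_center and tray_hole1 below 0.01 m and z of truffle0_center in the frame of tray_hole1 between 0 and 0.014 m) or (horizontal distance between truffle0_center and tray_hole2 below 0.01 m and z of truffle0_center in the frame of tray_hole2 between 0 and 0.014 m) or (horizontal distance between truffle0_center and tray_hole3 below 0.01 m and z of truffle0_center in the frame of tray_hole3 between 0 and 0.014 m) or (horizontal distance between truffle0_center and tray_hole4 below 0.01 m and z of truffle0_center in the frame of tray_hole4 between 0 and 0.014 m) or (horizontal distance between truffle0_center and tray_hole5 below 0.01 m and z of truffle0_center in the frame of tray_hole5 between 0 and 0.014 m) or (horizontal distance between truffle0_center and tray_hole6 below 0.01 m and z of truffle0_center in the frame of tray_hole6 between 0 and 0.014 m) or (horizontal distance between truffle0_center and tray_hole7 below 0.01 m and z of truffle0_center in the frame of tray_hole7 between 0 and 0.014 m)) and ((horizontal distance between truffle1_center and tray_hole0 below 0.01 m and z of truffle1_center in the frame of tray_hole0 between 0 and 0.014 m) or (horizontal distance between truffle1_center and tray_hole1 below 0.01 m and z of truffle1_center in the frame of tray_hole1 between 0 and 0.014 m) or (horizontal distance between truffle1_center and tray_hole2 below 0.01 m and z of truffle1_center in the frame of tray_hole2 between 0 and 0.014 m) or (horizontal distance between truffle1_center and tray_hole3 below 0.01 m and z of truffle1_center in the frame of tray_hole3 between 0 and 0.014 m) or (horizontal distance between truffle1_center and tray_hole4 below 0.01 m and z of truffle1_center in the frame of tray_hole4 between 0 and 0.014 m) or (horizontal distance between truffle1_center and tray_hole5 below 0.01 m and z of truffle1_center in the frame of tray_hole5 between 0 and 0.014 m) or (horizontal distance between truffle1_center and tray_hole6 below 0.01 m and z of truffle1_center in the frame of tray_hole6 between 0 and 0.014 m) or (horizontal distance between truffle1_center and tray_hole7 below 0.01 m and z of truffle1_center in the frame of tray_hole7 between 0 and 0.014 m)) and ((horizontal distance between truffle2_center and tray_hole0 below 0.01 m and z of truffle2_center in the frame of tray_hole0 between 0 and 0.014 m) or (horizontal distance between truffle2_center and tray_hole1 below 0.01 m and z of truffle2_center in the frame of tray_hole1 between 0 and 0.014 m) or (horizontal distance between truffle2_center and tray_hole2 below 0.01 m and z of truffle2_center in the frame of tray_hole2 between 0 and 0.014 m) or (horizontal distance between truffle2_center and tray_hole3 below 0.01 m and z of truffle2_center in the frame of tray_hole3 between 0 and 0.014 m) or (horizontal distance between truffle2_center and tray_hole4 below 0.01 m and z of truffle2_center in the frame of tray_hole4 between 0 and 0.014 m) or (horizontal distance between truffle2_center and tray_hole5 below 0.01 m and z of truffle2_center in the frame of tray_hole5 between 0 and 0.014 m) or (horizontal distance between truffle2_center and tray_hole6 below 0.01 m and z of truffle2_center in the frame of tray_hole6 between 0 and 0.014 m) or (horizontal distance between truffle2_center and tray_hole7 below 0.01 m and z of truffle2_center in the frame of tray_hole7 between 0 and 0.014 m)) and ((horizontal distance between truffle3_center and tray_hole0 below 0.01 m and z of truffle3_center in the frame of tray_hole0 between 0 and 0.014 m) or (horizontal distance between truffle3_center and tray_hole1 below 0.01 m and z of truffle3_center in the frame of tray_hole1 between 0 and 0.014 m) or (horizontal distance between truffle3_center and tray_hole2 below 0.01 m and z of truffle3_center in the frame of tray_hole2 between 0 and 0.014 m) or (horizontal distance between truffle3_center and tray_hole3 below 0.01 m and z of truffle3_center in the frame of tray_hole3 between 0 and 0.014 m) or (horizontal distance between truffle3_center and tray_hole4 below 0.01 m and z of truffle3_center in the frame of tray_hole4 between 0 and 0.014 m) or (horizontal distance between truffle3_center and tray_hole5 below 0.01 m and z of truffle3_center in the frame of tray_hole5 between 0 and 0.014 m) or (horizontal distance between truffle3_center and tray_hole6 below 0.01 m and z of truffle3_center in the frame of tray_hole6 between 0 and 0.014 m) or (horizontal distance between truffle3_center and tray_hole7 below 0.01 m and z of truffle3_center in the frame of tray_hole7 between 0 and 0.014 m)) and ((horizontal distance between truffle4_center and tray_hole0 below 0.01 m and z of truffle4_center in the frame of tray_hole0 between 0 and 0.014 m) or (horizontal distance between truffle4_center and tray_hole1 below 0.01 m and z of truffle4_center in the frame of tray_hole1 between 0 and 0.014 m) or (horizontal distance between truffle4_center and tray_hole2 below 0.01 m and z of truffle4_center in the frame of tray_hole2 between 0 and 0.014 m) or (horizontal distance between truffle4_center and tray_hole3 below 0.01 m and z of truffle4_center in the frame of tray_hole3 between 0 and 0.014 m) or (horizontal distance between truffle4_center and tray_hole4 below 0.01 m and z of truffle4_center in the frame of tray_hole4 between 0 and 0.014 m) or (horizontal distance between truffle4_center and tray_hole5 below 0.01 m and z of truffle4_center in the frame of tray_hole5 between 0 and 0.014 m) or (horizontal distance between truffle4_center and tray_hole6 below 0.01 m and z of truffle4_center in the frame of tray_hole6 between 0 and 0.014 m) or (horizontal distance between truffle4_center and tray_hole7 below 0.01 m and z of truffle4_center in the frame of tray_hole7 between 0 and 0.014 m)) and ((horizontal distance between truffle5_center and tray_hole0 below 0.01 m and z of truffle5_center in the frame of tray_hole0 between 0 and 0.014 m) or (horizontal distance between truffle5_center and tray_hole1 below 0.01 m and z of truffle5_center in the frame of tray_hole1 between 0 and 0.014 m) or (horizontal distance between truffle5_center and tray_hole2 below 0.01 m and z of truffle5_center in the frame of tray_hole2 between 0 and 0.014 m) or (horizontal distance between truffle5_center and tray_hole3 below 0.01 m and z of truffle5_center in the frame of tray_hole3 between 0 and 0.014 m) or (horizontal distance between truffle5_center and tray_hole4 below 0.01 m and z of truffle5_center in the frame of tray_hole4 between 0 and 0.014 m) or (horizontal distance between truffle5_center and tray_hole5 below 0.01 m and z of truffle5_center in the frame of tray_hole5 between 0 and 0.014 m) or (horizontal distance between truffle5_center and tray_hole6 below 0.01 m and z of truffle5_center in the frame of tray_hole6 between 0 and 0.014 m) or (horizontal distance between truffle5_center and tray_hole7 below 0.01 m and z of truffle5_center in the frame of tray_hole7 between 0 and 0.014 m)) and ((horizontal distance between set0_center and tray_hole0 below 0.01 m and z of set0_center in the frame of tray_hole0 between 0 and 0.014 m) or (horizontal distance between set0_center and tray_hole1 below 0.01 m and z of set0_center in the frame of tray_hole1 between 0 and 0.014 m) or (horizontal distance between set0_center and tray_hole2 below 0.01 m and z of set0_center in the frame of tray_hole2 between 0 and 0.014 m) or (horizontal distance between set0_center and tray_hole3 below 0.01 m and z of set0_center in the frame of tray_hole3 between 0 and 0.014 m) or (horizontal distance between set0_center and tray_hole4 below 0.01 m and z of set0_center in the frame of tray_hole4 between 0 and 0.014 m) or (horizontal distance between set0_center and tray_hole5 below 0.01 m and z of set0_center in the frame of tray_hole5 between 0 and 0.014 m) or (horizontal distance between set0_center and tray_hole6 below 0.01 m and z of set0_center in the frame of tray_hole6 between 0 and 0.014 m) or (horizontal distance between set0_center and tray_hole7 below 0.01 m and z of set0_center in the frame of tray_hole7 between 0 and 0.014 m)) and ((horizontal distance between set1_center and tray_hole0 below 0.01 m and z of set1_center in the frame of tray_hole0 between 0 and 0.014 m) or (horizontal distance between set1_center and tray_hole1 below 0.01 m and z of set1_center in the frame of tray_hole1 between 0 and 0.014 m) or (horizontal distance between set1_center and tray_hole2 below 0.01 m and z of set1_center in the frame of tray_hole2 between 0 and 0.014 m) or (horizontal distance between set1_center and tray_hole3 below 0.01 m and z of set1_center in the frame of tray_hole3 between 0 and 0.014 m) or (horizontal distance between set1_center and tray_hole4 below 0.01 m and z of set1_center in the frame of tray_hole4 between 0 and 0.014 m) or (horizontal distance between set1_center and tray_hole5 below 0.01 m and z of set1_center in the frame of tray_hole5 between 0 and 0.014 m) or (horizontal distance between set1_center and tray_hole6 below 0.01 m and z of set1_center in the frame of tray_hole6 between 0 and 0.014 m) or (horizontal distance between set1_center and tray_hole7 below 0.01 m and z of set1_center in the frame of tray_hole7 between 0 and 0.014 m)) and ((horizontal distance between set2_center and tray_hole0 below 0.01 m and z of set2_center in the frame of tray_hole0 between 0 and 0.014 m) or (horizontal distance between set2_center and tray_hole1 below 0.01 m and z of set2_center in the frame of tray_hole1 between 0 and 0.014 m) or (horizontal distance between set2_center and tray_hole2 below 0.01 m and z of set2_center in the frame of tray_hole2 between 0 and 0.014 m) or (horizontal distance between set2_center and tray_hole3 below 0.01 m and z of set2_center in the frame of tray_hole3 between 0 and 0.014 m) or (horizontal distance between set2_center and tray_hole4 below 0.01 m and z of set2_center in the frame of tray_hole4 between 0 and 0.014 m) or (horizontal distance between set2_center and tray_hole5 below 0.01 m and z of set2_center in the frame of tray_hole5 between 0 and 0.014 m) or (horizontal distance between set2_center and tray_hole6 below 0.01 m and z of set2_center in the frame of tray_hole6 between 0 and 0.014 m) or (horizontal distance between set2_center and tray_hole7 below 0.01 m and z of set2_center in the frame of tray_hole7 between 0 and 0.014 m))), for 0.2 s.
At the end, for the whole second after the job is handed in: every truffle present sits in a tray well, one per well (its centre within 10 mm of the well's axis and 0 to 14 mm above the tray's top), and the cover is shut to within 10 mm (all of step 2 and value of joint cover below 0.01 m); the robot touches nothing.
It fails at once if the jar is moved more than 30 mm (distance of jar from where it was at the start of the episode above 0.03 m).
It fails at once if the tub is moved more than 30 mm (distance of tub from where it was at the start of the episode above 0.03 m).
It fails at once if the can is moved more than 30 mm (distance of can from where it was at the start of the episode above 0.03 m).
Of truffle0, truffle1, truffle2, truffle3, truffle4, truffle5 only 4 to 6 are there at a start; the rules pass over those that are not, and their reading is None.
Of set0, set1, set2 only 1 to 2 are there at a start; the rules pass over those that are not, and their reading is None.
At some moment in a run one of truffle0, truffle1, truffle2, truffle3, truffle4, truffle5 may be knocked a few centimetres aside while the robot is not near it.
Once in a run the grip may slacken for a moment while it holds something.
It also fails if it takes over 210 s, if anything falls off the work surface, if the arm or the gripper's body presses on something with over 40 N, if the wrist force passes 120 N, or if a joint passes its speed limit or range.

### The arm

A 6-joint arm with a two-finger parallel gripper is mounted at the origin on the work surface. World frame = base frame: x ahead of the robot, y to its left, z up, the work surface at z = 0. Lengths are in mm, angles in rad, forces in N, time in s.
With the tool pointing down it reaches from about 325 to 875 mm from the base axis. Payload 4.4 kg.
Tool frame: the origin (TCP) lies on the centre line of the jaws, within the pads' length; the fingertips stand ahead of it and the grasp point (between the pads) lies 6 mm ahead of it (ctrl.tcp_to_tips is the z of the fingertips in the tool frame, in mm); z points along the fingers, y is the line along which they close (so a half turn about z gives the same grasp; the last joint's range is limited). The gripper opens to 85 mm and grips with 20 to 120 N. Pads are 22 mm wide; open, the fingers measure 114 mm over their backs; the gripper's body (76 mm by 85 mm) begins 54 mm behind the grasp point. The pads swing forward as they close: fully open they stand 13 mm farther back than shut.
Start: joints at [-1.409, 0.207, 1.542, -0, 1.393, -0.15], TCP at [176.929, -547.105, 256.282] pointing down, gripper open.
Joint ranges: [-2.73, 2.73], [-0.86, 2.22], [0.23, 2.46], [-1.11, 4.25], [0.08, 2.63], [-2.82, 2.82]. Speed limits (rad/s): [2.79, 2.79, 3.14, 3.14, 3.14, 3.14].

### API

Orientations are given as a 3x3 rotation matrix whose columns are the frame's x, y, z axes.
In Python, from plant import ctrl, sensors, optics gives the robot as it stands. Calls block until the motion is done:
- ctrl.move_ptp(position, orientation): joint-space move of the TCP to a pose.
- ctrl.move_l(position, rot=None, vel=150, threshold=None): straight line of the TCP; rot=None keeps the orientation; vel is the mean speed in mm/s. With threshold (N) it stops when the force on the tool has changed by that much, and returns True; else False.
- ctrl.set_joints(angles): joint-space move.
- ctrl.gripper_to(opening, force=None): finger opening in mm; force is the grip in N (None keeps the last); returns when the fingers have stopped.
- ctrl.hold(seconds).
- ctrl.solve_ik(position, orientation): joint angles nearest the present ones, or None.
- sensors.read_state(): the state.
- optics.grab_frame(name): name is "scene" or "top" or "wrist"; returns (picture, depth): 384x512x3 uint8, red, green, blue; 384x512 float32, mm along the optical axis (not along the pixel's ray), 0 where there is no reading.
- optics.camera_params(name): a dict with "mtx" (3x3 intrinsics, pixels), "R" (3x3) and "t" (3): a world point X has camera coordinates R X + t; the wrist camera has in their place "T_tool_cam" (4x4, takes a point from camera to tool coordinates, whose origin is the TCP and whose axes are the flange's). Camera axes: x right, y down, z forward; pixel columns grow to the right and rows downward; lengths in mm; the calibration is good to about 2 mm. A picture is of the moment at which its call begins: read the wrist's pose just before it. camera_params takes no time and is no camera call.
A pose or a line that the arm cannot do raises ctrl.MotionError and nothing moves.
- ctrl.finish_job(): hands the job in; it is judged then, once.
The state is a dict: "t": time; "q": joint angles; "qvel": joint speeds; "tau": joint torques, N m; "eef_pos": TCP position; "eef_rot": TCP orientation; "force": force on the tool from outside, world axes, zero at the start; "wrist_torque": the same for the moment, N m; "grip_width": finger opening in mm; "grasp_force": force on a finger pad.
Only numpy, scipy, OpenCV 4.12 (cv2) and the standard library are available. Lean on these libraries where they do the work, as an engineer would, in place of code of your own. Each camera call takes 0.05 s, during which the arm holds its last target. There are 200 camera calls.

## Working session

There is one attempt and no reset: what is moved stays moved. The work goes in short steps, each a Python script; the robot and the scene stay as the last script left them, time stands still between calls to the robot, and variables do not carry over. Pictures are saved under pics/ and viewed, at most 14 in all, crops included, and the job is handed in when it is done.

```bash
ls; mkdir -p pics; python3 - <<'E'
from plant import ctrl,sensors,optics
import cv2,numpy as np
for n in("scene","top"):
    p,d=optics.grab_frame(n); cv2.imwrite(f"pics/{n}0.png",p[...,::-1]); np.save(f"pics/{n}0.npy",d)
    print(n,{k:np.round(v,3).tolist() for k,v in optics.camera_params(n).items()})
print({k:np.round(v,3).tolist() for k,v in optics.camera_params("wrist").items()},ctrl.tcp_to_tips,sensors.read_state()["t"])
E
```

```text
pics
scene {'mtx': [[430.533, 0.0, 254.137], [0.0, 430.533, 190.895], [0.0, 0.0, 1.0]], 'R': [[0.119, 0.993, 0.004], [0.642, -0.074, -0.763], [-0.757, 0.093, -0.647]], 't': [56.495, -327.061, 1453.625]}
top {'mtx': [[392.571, 0.0, 261.358], [0.0, 392.571, 196.841], [0.0, 0.0, 1.0]], 'R': [[-0.052, -0.999, 0.002], [-0.975, 0.05, -0.218], [0.217, -0.014, -0.976]], 't': [-105.038, 616.886, 763.506]}
{'mtx': [[310.653, 0.0, 253.411], [0.0, 310.653, 193.17], [0.0, 0.0, 1.0]], 'T_tool_cam': [[0.001, -0.95, -0.312, 78.951], [1.0, 0.0, 0.001, 0.02], [-0.001, -0.312, 0.95, -117.748], [0.0, 0.0, 0.0, 1.0]]} 25.0 0.1
```

View pics/scene0.png

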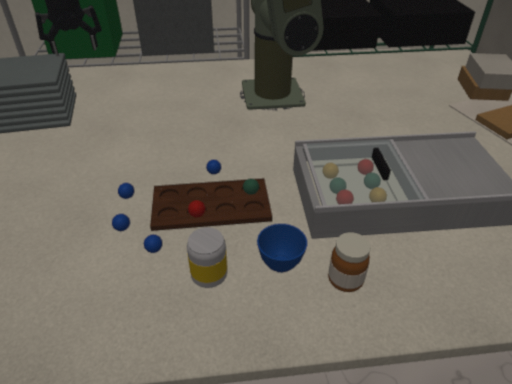

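View pics/top0.png

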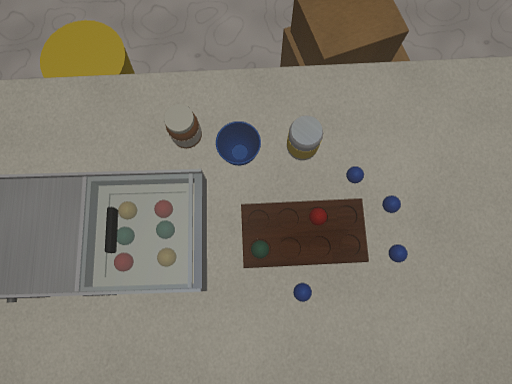

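Both views show the bin on the left with 6 truffles under the cover (top: red 164,209 / 123,262; gold 128,210 / 167,257; green 165,229 / 125,236) and its handle at top (111,230). The tray is at top (305,233), with red at (318,216) and green at (260,249) already set. The blue balls are decoys.

```bash
cat > h.py <<'E'
from plant import ctrl,sensors,optics
import cv2,numpy as np
def cam(n):
    c=optics.camera_params(n)
    if n=="wrist":
        s=sensors.read_state(); T=np.eye(4); T[:3,:3]=s["eef_rot"]; T[:3,3]=s["eef_pos"]
        M=np.linalg.inv(T@np.array(c["T_tool_cam"])); return np.array(c["mtx"]),M[:3,:3],M[:3,3]
    return np.array(c["mtx"]),np.array(c["R"]),np.array(c["t"])
def ray(C,uv):
    K,R,t=C; uv=np.atleast_2d(uv).astype(float)
    d=np.c_[uv,np.ones(len(uv))]@np.linalg.inv(K).T@R
    return -R.T@t,d
def plane(C,uv,z):
    o,d=ray(C,uv); return o+d*((z-o[2])/d[:,2])[:,None]
def cloud(C,D):
    v,u=np.mgrid[:384,:512]; o,d=ray(C,np.c_[u.ravel(),v.ravel()])
    return (o+d*D.reshape(-1,1)).reshape(384,512,3)
def tri(C1,p1,C2,p2):
    P=[C[0]@np.c_[C[1],C[2]] for C in(C1,C2)]
    X=cv2.triangulatePoints(P[0],P[1],np.float64(p1),np.float64(p2)); X=(X[:3]/X[3]).ravel(); return X
def blobs(m,amin):
    n,l,s,c=cv2.connectedComponentsWithStats(m.astype(np.uint8)); return [(c[i],s[i,4],l==i) for i in range(1,n) if s[i,4]>=amin]
def Rz(a): # tool down, jaw line (tool y) at world angle a
    y=np.array([np.cos(a),np.sin(a),0]); z=np.array([0,0,-1.]); return np.c_[np.cross(y,z),y,z]
E
python3 - <<'E'
from h import *
for n in("scene","top"):
    C=cam(n); I=cv2.imread(f"pics/{n}0.png"); D=np.load(f"pics/{n}0.npy"); X=cloud(C,D); H=cv2.cvtColor(I,cv2.COLOR_BGR2HSV)
    ok=(D>0)&(X[...,0]>200)&(X[...,0]<900)&(abs(X[...,1])<700)
    print(n,"table z",np.median(X[...,2][ok]))
    # tray
    b,g,r=[I[...,i].astype(int) for i in range(3)]
    m=ok&(r>b*1.5)&(r<110)&(X[...,2]<40)
    B=max(blobs(cv2.morphologyEx(m.astype(np.uint8),cv2.MORPH_CLOSE,np.ones((9,9))),300),key=lambda q:q[1])
    cn=max(cv2.findContours(B[2].astype(np.uint8),0,1)[0],key=len); hull=cv2.convexHull(cn)[:,0]
    top=B[2]; print("tray",B[0],B[1],"z med",np.median(X[...,2][top]),"rect",cv2.minAreaRect(np.float32(plane(C,hull,15)[:,:2])))
    m=ok&(r<40)&(g<40)&(b<40)&(X[...,2]>70)&(X[...,1]>50)&(X[...,0]>380)
    for q in blobs(m,40): print("handle",q[0],q[1],X[q[2]].min(0),X[q[2]].max(0),np.median(X[q[2]],0))
    m=ok&(X[...,2]>60)&(X[...,2]<125)&(X[...,1]>0)&(X[...,0]>300)
    q=max(blobs(m,100),key=lambda q:q[1]); P=np.float32(X[q[2]&(X[...,2]>72)]); print("bin",q[1],cv2.minAreaRect(P[:,:2]),np.percentile(P[:,2],[5,50,95]))
    for nm,mm in(("well",ok&(H[...,2]>90)&(X[...,1]>0)),): print("z in well",[np.round(X[v,u]).tolist() for u,v in ([(164,209),(128,210),(145,245),(165,229)] if n=="top" else [(365,166),(331,170),(345,198),(355,185)])])
E
```

```text
scene table z 1.9186625964199493
tray [208.1270073  204.58769552] 4795 z med 15.389735026416815 rect ((542.757568359375, -225.19329833984375), (271.64288330078125, 151.08822631835938), 89.93974304199219)
handle [380.35689046 163.4204947 ] 283 [509.37938047 159.49601198  90.82016326] [598.10653036 172.53229065 119.35226277] [560.50407424 162.5836142  110.33345325]Traceback (most recent call last):
  File "<stdin>", line 15, in <module>
cv2.error: OpenCV(4.12.0) /io/opencv/modules/imgproc/src/convhull.cpp:143: error: (-215:Assertion failed) total >= 0 && (depth == CV_32F || depth == CV_32S) in function 'convexHull'
```

```bash
python3 - <<'E'
from h import *
for n in("scene","top"):
    C=cam(n); I=cv2.imread(f"pics/{n}0.png"); D=np.load(f"pics/{n}0.npy"); X=cloud(C,D).astype(np.float32)
    ok=(D>0)&(X[...,0]>200)&(X[...,0]<900)&(abs(X[...,1])<700)
    b,g,r=[I[...,i].astype(int) for i in range(3)]
    m=ok&(r>b*1.5)&(r<110)&(X[...,2]<40)&(X[...,1]<0)&(X[...,2]>9)
    B=max(blobs(cv2.morphologyEx(m.astype(np.uint8),cv2.MORPH_CLOSE,np.ones((9,9))),300),key=lambda q:q[1])
    cn=max(cv2.findContours(B[2].astype(np.uint8),0,1)[0],key=len); hull=cv2.convexHull(cn)[:,0]
    print(n,"tray",cv2.minAreaRect(np.float32(plane(C,hull,15)[:,:2])))
    m=ok&(r<45)&(g<45)&(b<45)&(X[...,2]>85)&(X[...,1]>50)&(X[...,0]>380)
    for q in blobs(m,40): print("handle",q[0],q[1],X[q[2]].min(0),X[q[2]].max(0),cv2.minAreaRect(X[q[2]][:,:2]))
    m=ok&(X[...,2]>70)&(X[...,2]<125)&(X[...,1]>0)&(X[...,0]>300)
    q=max(blobs(m,100),key=lambda q:q[1]); P=X[q[2]]; print("bin",q[1],P.min(0),P.max(0),cv2.minAreaRect(P[:,:2]))
    # long-edge fits: per-y extreme x
    for lo in(0,1):
        ys=np.arange(120,500,8); E=[]
        for y in ys:
            s=P[(abs(P[:,1]-y)<4)]
            if len(s)>5: E.append((y,s[:,0].max() if lo else s[:,0].min()))
        E=np.array(E); print("edge",lo,np.polyfit(E[:,0]-200,E[:,1],1),len(E))
    print("z in well",[np.round(X[v,u]).tolist() for u,v in ([(164,209),(128,210),(145,245),(165,229)] if n=="top" else [(365,166),(331,170),(345,198),(355,185)])])
E
```

```text
scene tray ((541.0765380859375, -225.1873779296875), (271.54510498046875, 147.73959350585938), 89.84840393066406)Traceback (most recent call last):
  File "<stdin>", line 11, in <module>
cv2.error: OpenCV(4.12.0) /io/opencv/modules/imgproc/src/convhull.cpp:143: error: (-215:Assertion failed) total >= 0 && (depth == CV_32F || depth == CV_32S) in function 'convexHull'
```

```bash
python3 - <<'E'
from h import *
mar=lambda P: cv2.minAreaRect(np.ascontiguousarray(P[:,:2],np.float32).reshape(-1,1,2))
for n in("scene","top"):
    C=cam(n); I=cv2.imread(f"pics/{n}0.png"); D=np.load(f"pics/{n}0.npy"); X=cloud(C,D).astype(np.float32)
    ok=(D>0)&(X[...,0]>200)&(X[...,0]<900)&(abs(X[...,1])<700)
    b,g,r=[I[...,i].astype(int) for i in range(3)]
    m=ok&(r>b*1.5)&(r<110)&(X[...,2]<40)&(X[...,1]<0)&(X[...,2]>9)
    B=max(blobs(cv2.morphologyEx(m.astype(np.uint8),cv2.MORPH_CLOSE,np.ones((9,9))),300),key=lambda q:q[1])
    cn=max(cv2.findContours(B[2].astype(np.uint8),0,1)[0],key=len); hull=cv2.convexHull(cn)[:,0]
    print(n,"tray",mar(plane(C,hull,15)))
    m=ok&(r<45)&(g<45)&(b<45)&(X[...,2]>85)&(X[...,1]>50)&(X[...,0]>380)
    for q in blobs(m,40): print("handle",q[0],q[1],X[q[2]].min(0),X[q[2]].max(0),mar(X[q[2]]))
    m=ok&(X[...,2]>70)&(X[...,2]<125)&(X[...,1]>0)&(X[...,0]>300)
    q=max(blobs(m,100),key=lambda q:q[1]); P=X[q[2]]; print("bin",q[1],P.min(0),P.max(0),mar(P))
    for lo in(0,1):
        E=[]
        for y in np.arange(120,500,8):
            s=P[(abs(P[:,1]-y)<4)]
            if len(s)>5: E.append((y,s[:,0].max() if lo else s[:,0].min()))
        E=np.array(E); print("edge",lo,np.polyfit(E[:,0]-200,E[:,1],1),len(E))
    print("z in well",[np.round(X[v,u]).tolist() for u,v in ([(164,209),(128,210),(145,245),(165,229)] if n=="top" else [(365,166),(331,170),(345,198),(355,185)])])
E
```

```text
scene tray ((541.0765380859375, -225.1873779296875), (271.54510498046875, 147.73959350585938), 89.84840393066406)
handle [380.4829932  163.35714286] 294 [507.7768  159.49602  90.82016] [598.1065   172.53229  119.352264] ((552.95068359375, 165.9408416748047), (12.074824333190918, 90.1454849243164), 88.30416107177734)
bin 14207 [4.1911612e+02 4.0584573e-04 7.0003365e+01] [683.3484  466.27512 119.85405] ((551.70263671875, 230.88497924804688), (467.25189208984375, 256.7145080566406), 88.74485778808594)
edge 0 [2.11446454e-02 4.26273806e+02] 44
edge 1 [-6.49259743e-02  6.80405543e+02] 44
z in well [[538.0, 138.0, 87.0], [543.0, 56.0, 86.0], [645.0, 60.0, 89.0], [606.0, 93.0, 89.0]]
top tray ((537.5714111328125, -226.33718872070312), (271.85870361328125, 140.073486328125), 89.87993621826172)
handle [111.0645933  230.01435407] 418 [507.20288 157.19269  90.0915 ] [593.4366  172.43097 119.01472] ((550.2835083007812, 164.97781372070312), (14.0366792678833, 86.17024230957031), 88.86849212646484)
bin 24022 [4.2390753e+02 1.2002736e-02 7.2174889e+01] [682.12744 414.41235 119.3308 ] ((553.5044555664062, 207.26951599121094), (418.9720153808594, 250.55001831054688), 88.80561065673828)
edge 0 [1.20870571e-01 4.27460846e+02] 37
edge 1 [1.80263727e-02 6.77701664e+02] 37
z in well [[591.0, 65.0, 86.0], [594.0, 139.0, 84.0], [520.0, 103.0, 85.0], [550.0, 63.0, 85.0]]
```

```bash
cat >> h.py <<'E'
def ptp(p,a):
    q0=np.array(sensors.read_state()["q"]); best=None
    for k in(0,np.pi):
        q=ctrl.solve_ik(list(p),Rz(a+k))
        if q is not None and (best is None or abs(q[5])<abs(best[0][5])): best=(q,a+k)
    if best is None: raise RuntimeError(f"no ik {p}")
    ctrl.move_ptp(list(p),Rz(best[1])); return best[1]
def st(): 
    s=sensors.read_state(); return np.round(s["eef_pos"],1),round(s["grip_width"],1),np.round(s["force"],1),round(s["t"],1)
E
python3 - <<'E'
from h import *
a=np.radians(88.7); u=np.array([np.cos(a),np.sin(a),0]); p=np.array([551.5,165.2,0])
ctrl.gripper_to(60,force=40)
ptp(p+[0,0,200],a); ctrl.move_l(list(p+[0,0,118]),vel=120,threshold=15); print(st())
ctrl.gripper_to(0,force=40); print(st())
e=np.array(sensors.read_state()["eef_pos"])
print(ctrl.move_l(list(e+u*222),vel=120,threshold=25),st())
ctrl.hold(.3)
ctrl.gripper_to(60); e=np.array(sensors.read_state()["eef_pos"]); ctrl.move_l(list(e+[0,0,110]),vel=250)
# wrist survey: bin from above
a2=ptp([430,100,330],np.pi/2); print(st(),a2)
for n in("wrist","top","scene"):
    C=cam(n); I,D=optics.grab_frame(n); cv2.imwrite(f"pics/{n}1.png",I[...,::-1]); np.savez(f"pics/{n}1.npz",D=D,K=C[0],R=C[1],t=C[2])
E
```

```text
(array([552.2, 165.2, 118.7]), 59.5, array([ 0.2, -0.8, -0.3]), 4.2)
(array([551.9, 165.3, 118.9]), 13.1, array([-1.4, -0.5,  4.6]), 4.6)
False (array([556.8, 383.6, 118.9]), 13.0, array([ -3.8, -11.1,   7.9]), 6.6)
(array([430.3, 100.4, 329.4]), 60.1, array([0.1, 0.3, 0.4]), 9.3) 1.5707963267948966
```

View pics/wrist1.png

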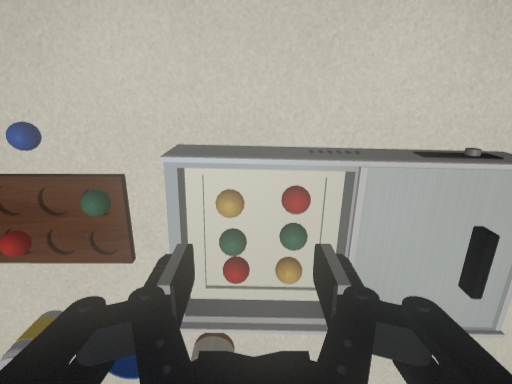

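View pics/top1.png

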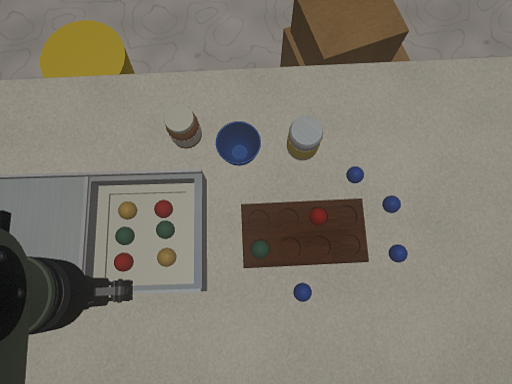

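Cover open: wrist view shows handle at (479,262) past the well, 6 truffles on the bare floor, top view agrees. Next I triangulate the truffles and take a wrist view over the tray.

```bash
cat >> h.py <<'E'
def balls(n,I=None,amin=25):
    """colour blobs (foil balls) -> list (colour, centre uv, radius) in camera n"""
    if I is None: I,_=optics.grab_frame(n)
    H=cv2.cvtColor(I,cv2.COLOR_RGB2HSV).astype(int); h,s,v=H[...,0],H[...,1],H[...,2]; out=[]
    for c,m in(("red",((h<6)|(h>170))&(s>110)&(v>60)),("gold",(h>14)&(h<26)&(s>85)&(v>80)),("green",(h>60)&(h<95)&(s>60)&(v>25))):
        m=cv2.morphologyEx(m.astype(np.uint8),cv2.MORPH_OPEN,np.ones((3,3)))
        for k in cv2.findContours(m,cv2.RETR_EXTERNAL,cv2.CHAIN_APPROX_NONE)[0]:
            if cv2.contourArea(k)<amin: continue
            (x,y),r=cv2.minEnclosingCircle(k); out.append((c,np.array([x,y]),r,cv2.contourArea(k)/(np.pi*r*r)))
    return out
E
python3 - <<'E'
from h import *
def ld(n): 
    z=np.load(f"pics/{n}1.npz"); return cv2.imread(f"pics/{n}1.png")[...,::-1].copy(),(z["K"],z["R"],z["t"]),z["D"]
V={n:ld(n) for n in("wrist","top","scene")}
for n,(I,C,D) in V.items():
    print(n)
    for c,p,r,f in balls(n,I):
        X=plane(C,p,47)[0]
        if 400<X[0]<700 and -400<X[1]<250: print("  ",c,p.round(1),round(r,1),round(f,2),X.round(1), "tray-level",plane(C,p,22)[0].round(1) if X[1]<0 else "")
I,C,D=V["wrist"]; X=cloud(C,D); g=I.max(2)
m=(g<45)&(X[...,2]>95)&(X[...,2]<130)&(X[...,1]>330)
for q in blobs(m,50): print("handle",X[q[2]].mean(0),X[q[2]].min(0),X[q[2]].max(0))
print("floor",[X[v,u].round(1) for u,v in((262,220),(262,270),(440,200))])
# look at tray
ptp([390,-226,330],np.pi/2); C=cam("wrist"); I,D=optics.grab_frame("wrist"); cv2.imwrite("pics/wrist2.png",I[...,::-1]); np.savez("pics/wrist2.npz",D=D,K=C[0],R=C[1],t=C[2])
E
```

```text
wrist
   red [235.3 270.4] 12.5 0.82 [600.1  73.3  47. ] tray-level 
   red [ 15.  243.5] 16.3 0.75 [ 556.3 -241.4   47. ] tray-level [ 569.2 -262.7   22. ]
   red [295.5 200.5] 13.0 0.81 [490.6 157.4  47. ] tray-level 
   gold [288.2 270.1] 13.2 0.91 [599.4 151.3  47. ] tray-level 
   gold [229. 204.] 13.6 0.9 [495.8  66.4  47. ] tray-level 
   green [ 91.  205.5] 11.7 0.57 [ 498.2 -123.2   47. ] tray-level [ 507.5 -137.1   22. ]
top
   red [123.1 261.9] 9.4 0.88 [490.8 159.2  47. ] tray-level 
   red [317.7 216.1] 8.9 0.89 [ 566.6 -256.    47. ] tray-level [ 570.7 -259.9   22. ]
   red [163.1 208.4] 8.8 0.88 [600.7  75.9  47. ] tray-level 
   gold [166.2 256.7] 9.3 0.88 [496.9  69.2  47. ] tray-level 
   gold [127. 210.] 9.2 0.81 [601.3 153.5  47. ] tray-level 
   green [259.8 248.8] 8.3 0.77 [ 503.1 -128.2   47. ] tray-level [ 505.3 -128.3   22. ]
   green [122.7 234.3] 8.2 0.64 [549.1 161.4  47. ] tray-level 
   green [163.  227.5] 6.2 0.67 [559.2  76.   47. ] tray-level 
scene
   red [196. 208.] 8.6 0.87 [ 594.1 -257.3   47. ] tray-level [ 566.6 -258.9   22. ]
   red [344.5 197. ] 8.2 0.8 [595.5  78.7  47. ] tray-level 
   red [365. 166.] 7.6 0.85 [487.2 162.   47. ] tray-level 
   gold [377.7 194.9] 8.3 0.8 [597.1 156.5  47. ] tray-level 
   gold [330.  169.5] 7.8 0.71 [491.3  71.9  47. ] tray-level 
   green [250.5 185.8] 7.3 0.85 [ 531.6 -129.3   47. ] tray-level [ 501.6 -125.9   22. ]
   green [337.4 185.1] 7.3 0.78 [552.2  74.   47. ] tray-level 
   green [371.8 180.3] 7.3 0.85 [543.8 160.3  47. ] tray-level 
handle [549.40333769 378.44458867 109.49447516] [508.79027853 373.77872671  95.03098846] [596.45354687 388.59239808 118.14284727]
floor [array([526.5, 112.4,  30.4]), array([609.9, 113.2,  29.9]), array([476.1, 329.9,  85.7])]
```

View pics/wrist2.png

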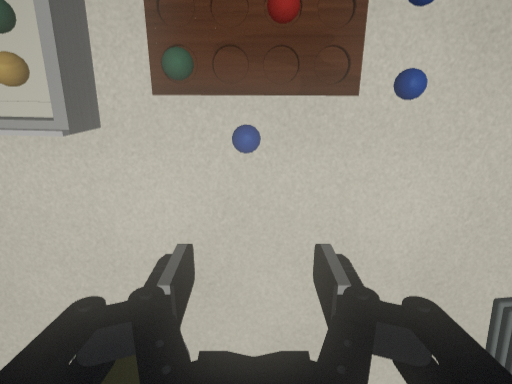

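Wrist view over the tray: green at (177,62), red at (284,8), the tray cut off at the top of the image. I'll take a better pose, tune the green mask, and run a multi-view least-squares fit.

```bash
cat >> h.py <<'E'
def lsq(obs):
    """obs: [(C,uv)] -> 3D point nearest all rays, residual"""
    A=np.zeros((3,3)); b=np.zeros(3); L=[]
    for C,p in obs:
        o,d=ray(C,p); d=d[0]/np.linalg.norm(d); M=np.eye(3)-np.outer(d,d); A+=M; b+=M@o; L.append((o,M))
    X=np.linalg.solve(A,b); return X,max(np.linalg.norm(M@(X-o)) for o,M in L)
E
python3 - <<'E'
from h import *
def ld(n,i=1): 
    z=np.load(f"pics/{n}{i}.npz"); return cv2.imread(f"pics/{n}{i}.png")[...,::-1].copy(),(z["K"],z["R"],z["t"]),z["D"]
I,_,_=ld("top"); H=cv2.cvtColor(I,cv2.COLOR_RGB2HSV)
for p in((125,236),(165,229),(260,249)): print(H[p[1]-2:p[1]+3:2,p[0]-8:p[0]+9:4].reshape(-1,3).tolist())
I,_,_=ld("wrist"); H=cv2.cvtColor(I,cv2.COLOR_RGB2HSV)
for p in((232,242),(293,236)): print(H[p[1]-2:p[1]+3:4,p[0]-12:p[0]+13:4].reshape(-1,3).tolist())
q=ctrl.solve_ik([600,-226,330],Rz(-np.pi/2)); print(q)
ctrl.move_ptp([600,-226,330],Rz(-np.pi/2)); C=cam("wrist"); I,D=optics.grab_frame("wrist"); cv2.imwrite("pics/wrist3.png",I[...,::-1]); np.savez("pics/wrist3.npz",D=D,K=C[0],R=C[1],t=C[2])
X=cloud(C,D); r,g,b=[I[...,i].astype(int) for i in range(3)]
m=(r>b*1.5)&(r<120)&(X[...,2]>10)&(X[...,2]<20)
B=max(blobs(cv2.morphologyEx(m.astype(np.uint8),3,np.ones((9,9))),300),key=lambda q:q[1]); c=np.argwhere(B[2])[:,::-1]
print("tray",cv2.minAreaRect(np.ascontiguousarray(plane(C,c,15)[:,:2],np.float32).reshape(-1,1,2)),np.median(X[...,2][m]))
for c,p,r,f in balls("wrist",I): print(c,p,round(r,1),f.round(2),plane(C,p,22)[0].round(1))
E
```

```text
[[68, 70, 69], [69, 74, 79], [70, 76, 81], [69, 62, 70], [60, 49, 57], [68, 68, 71], [67, 69, 78], [69, 78, 78], [69, 64, 68], [63, 47, 54], [68, 72, 67], [65, 64, 76], [68, 63, 73], [69, 60, 68], [52, 45, 62]]
[[68, 67, 61], [68, 65, 79], [70, 77, 83], [69, 65, 75], [68, 54, 57], [66, 63, 65], [70, 72, 78], [68, 69, 85], [66, 62, 78], [67, 57, 58], [64, 60, 60], [67, 61, 75], [67, 67, 80], [68, 57, 71], [65, 64, 52]]
[[68, 68, 60], [68, 68, 71], [70, 83, 80], [69, 72, 74], [66, 59, 61], [68, 62, 62], [69, 74, 72], [71, 85, 81], [69, 72, 74], [64, 62, 62], [69, 61, 59], [69, 71, 68], [70, 75, 75], [69, 69, 70], [44, 51, 55]]
[[60, 36, 99], [63, 43, 107], [63, 45, 107], [63, 47, 109], [62, 39, 104], [58, 38, 101], [51, 38, 93], [60, 43, 102], [65, 51, 110], [65, 48, 116], [66, 53, 120], [63, 46, 111], [58, 43, 106], [54, 37, 97]]
[[58, 37, 97], [62, 40, 102], [63, 45, 107], [65, 46, 110], [63, 48, 107], [62, 45, 101], [60, 37, 89], [60, 40, 102], [64, 50, 108], [68, 52, 113], [68, 56, 118], [67, 52, 113], [66, 50, 107], [62, 40, 96]]
[-4.95084896e-01  3.03700168e-01  1.27065540e+00 -4.44089210e-16
  1.56723709e+00  1.07571143e+00]
tray ((535.9280395507812, -228.5526580810547), (138.62225341796875, 272.1252136230469), 0.022792581468820572) 15.32709619107598Traceback (most recent call last):
  File "<stdin>", line 14, in <module>
AttributeError: 'float' object has no attribute 'round'
```

View pics/wrist3.png

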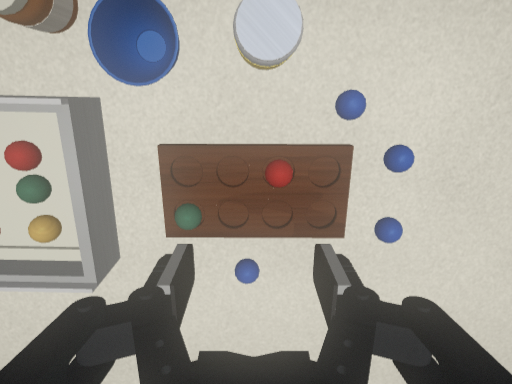

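Tray fully in view, with wells at columns (187,233,279,322) and rows (171,213), and green in (187,216), red in (279,173). Tray centre averages to (537.3, -226.7), yaw about 0. First pick now.

```bash
sed -i 's/(h>60)&(h<95)&(s>60)&(v>25)/(h>48)\&(h<95)\&(s>42)\&(v>25)/' h.py; cat >> h.py <<'E'
A=-np.pi/2; TR=np.array([537.3,-226.7])
WELLS=[TR+[sx,sy] for sy in(99,33,-33,-99) for sx in(33,-33)]
def find(zp=47):
    """balls seen by top and scene, matched: (colour, XY by top at zp, triangulated XYZ)"""
    Ct,Cs=cam("top"),cam("scene"); T,S=balls("top"),balls("scene"); out=[]
    for c,p,r,f in T:
        X=plane(Ct,p,zp)[0]
        if not(400<X[0]<700 and -400<X[1]<260) or r>14: continue
        best=None
        for c2,p2,r2,f2 in S:
            if c2!=c: continue
            Y,e=lsq([(Ct,p),(Cs,p2)])
            if e<8 and 0<Y[2]<90 and (best is None or e<best[1]): best=(Y,e)
        if best: out.append((c,plane(Ct,p,best[0][2] if False else (zp if X[1]>0 else 22))[0],best[0],best[1]))
    return out
E
python3 - <<'E'
from h import *
ctrl.move_l([537,-226,220],vel=250)
for c,X,Y,e in find(): print(c,X.round(1),Y.round(1),round(e,1))
p,_=optics.grab_frame("top"); cv2.imwrite("pics/top2.png",p[...,::-1])
E
```

```text
red [490.8 159.2  47. ] [490.8 159.3  49.7] 1.0
red [600.7  75.9  47. ] [600.1  75.6  50.3] 0.5
gold [496.9  69.2  47. ] [496.7  69.1  51.2] 0.9
gold [602.2 153.5  47. ] [601.6 153.2  50.9] 0.9
green [545.9 158.   47. ] [545.7 158.1  49.3] 0.8
green [555.2  72.1  47. ] [554.9  72.1  50. ] 0.7
```

```bash
cat >> h.py <<'E'
def move(xy,z,vel=350): ctrl.move_l([float(xy[0]),float(xy[1]),float(z)],vel=vel)
R0=Rz(A)
def go(xy,z): ctrl.move_ptp([float(xy[0]),float(xy[1]),float(z)],R0)
def held(): 
    s=sensors.read_state(); return s["grip_width"]>30 and s["grasp_force"]>5
def pick(xy,z=60):
    ctrl.gripper_to(58,force=35); go(xy,150); hit=ctrl.move_l([float(xy[0]),float(xy[1]),z],vel=120,threshold=12)
    if hit: print("contact at",st())
    ctrl.gripper_to(0,force=35); g=st(); move(xy,150,250); print("pick",xy.round(1),g[0],g[1],"held",held()); return held()
def place(w):
    go(w,150); 
    if not held(): print("lost in transit",st()); return False
    move(w,60,250); hit=ctrl.move_l([float(w[0]),float(w[1]),38.],vel=50,threshold=8)
    print("place",hit,st(),held()); ctrl.gripper_to(52); ctrl.move_l([float(w[0]),float(w[1]),130.],vel=250); return True
E
python3 - <<'E'
from h import *
F=find(); f=[q for q in F if q[0]=="red"and q[1][1]<100][0]
if pick(f[1][:2]): place(WELLS[7])
for c,X,Y,e in find(): print(c,X.round(1),Y.round(1),round(e,1))
C=cam("wrist"); ctrl.move_l([600,-226,250],vel=250); I,_=optics.grab_frame("wrist"); cv2.imwrite("pics/wrist4.png",I[...,::-1]);print(st())
E
```

```text
pick [600.5  76.1] [601.8  76.1  61.6] 38.1 held True
place True (array([ 504.6, -325.9,   38.9]), 37.7, array([-0.6,  0.3,  4.9]), 19.0) True
red [490.8 159.2  47. ] [490.8 159.3  49.7] 1.0
red [ 570.9 -259.9   22. ] [ 570.5 -259.    24.6] 0.5
gold [496.9  69.2  47. ] [496.7  69.1  51.2] 0.9
gold [602.  153.5  47. ] [601.5 153.2  50.8] 1.0
green [ 505.9 -127.7   22. ] [ 505.7 -127.    24.4] 0.6
green [546.  158.1  47. ] [545.9 158.3  49.4] 1.0
green [555.   72.6  47. ] [554.7  72.4  49.9] 0.5
(array([ 598.4, -226.2,  247.7]), 51.8, array([-0.2, -0.2, -0.2]), 20.8)
```

View pics/wrist4.png

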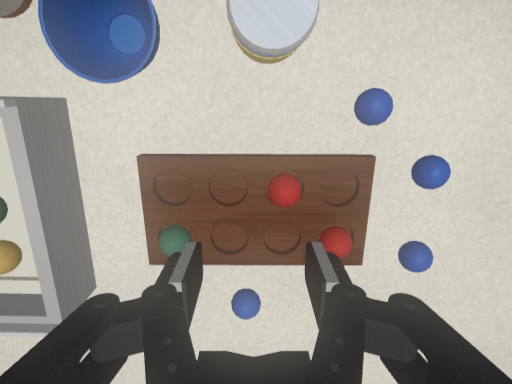

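The first one is seated: red at (336,242) joins green (175,239) and red (285,189). Next, loop over the rest with a fresh look before every pick.

```bash
python3 - <<'E'
from h import *
for w in(6,5,3,2,0):
    F=[q for q in find() if q[1][1]>0]; print(len(F),"in bin")
    if not F: break
    f=min(F,key=lambda q:-q[1][0]) ; print(f[0],f[1].round(1),f[2].round(1))
    if f[2][2]>58 or f[2][2]<44: print("odd height"); break
    if not pick(f[1][:2]): break
    if not place(WELLS[w]): break
ctrl.move_l([600,-226,250],vel=250)
for c,X,Y,e in find(): print(c,X.round(1),Y.round(1),round(e,1))
print(st())
E
```

```text
5 in bin
gold [602.2 153.5  47. ] [601.6 153.2  50.9]
pick [602.2 153.5] [603.5 153.7  61.8] 37.6 held True
place True (array([ 570.5, -325.9,   38.9]), 37.7, array([-0.7,  0.5,  5. ]), 27.1) True
4 in bin
green [555.2  72.1  47. ] [554.9  72.3  50.1]
pick [555.2  72.1] [556.4  72.1  61.4] 37.6 held True
place True (array([ 504.6, -259.9,   38.9]), 37.6, array([-0.8,  0.7,  4.7]), 33.6) True
3 in bin
green [545.9 158.   47. ] [545.8 158.1  49. ]
pick [545.9 158. ] [547.2 158.2  61.5] 37.7 held True
place True (array([ 504.6, -193.9,   38.9]), 37.7, array([-0.6, -0.2,  5. ]), 40.4) True
2 in bin
gold [496.9  69.2  47. ] [496.7  69.1  51.2]
pick [496.9  69.2] [498.   69.2  61.4] 37.6 held True
place True (array([ 570.6, -193.8,   38.9]), 37.7, array([-1.6, -0.2,  4.3]), 46.3) True
1 in bin
red [490.8 159.2  47. ] [490.8 159.3  49.7]
pick [490.8 159.2] [491.9 159.3  61.4] 37.7 held True
place True (array([ 570.6, -127.8,   38.9]), 37.7, array([-0.3,  0.4,  5.8]), 52.6) True
gold [ 574.7 -318.9   22. ] [ 573.1 -319.8   31.1] 2.9
(array([ 598.5, -224.3,  247. ]), 51.8, array([-0.2,  0.3, -0.4]), 54.3)
```

```bash
python3 - <<'E'
from h import *
go([480,60],300)
ctrl.gripper_to(60,force=40)
for c,X,Y,e in find(): print(c,X.round(1),Y.round(1),round(e,1), min(np.linalg.norm(X[:2]-w) for w in WELLS).round(1))
I=[cv2.cvtColor(optics.grab_frame(n)[0],4) for n in("top","scene")]; cv2.imwrite("pics/both5.png",np.vstack([I[0][130:300],I[1][90:280]]))
E
```

```text
red [ 504.1 -324.8   22. ] [ 503.7 -323.3   26.4] 0.5 0.9
red [ 570.2 -126.5   22. ] [ 569.7 -125.7   25.5] 0.8 1.2
red [ 571.2 -260.    22. ] [ 570.6 -259.1   25.8] 0.4 1.0
gold [ 570.  -192.9   22. ] [ 569.  -192.    28.1] 0.4 0.9
gold [ 569.3 -325.5   22. ] [ 568.5 -323.5   27.2] 0.8 1.0
green [ 505.6 -127.6   22. ] [ 505.4 -126.9   24.9] 0.7 1.3
green [ 504.4 -192.8   22. ] [ 504.2 -191.8   25. ] 0.7 0.9
green [ 503.8 -258.5   22. ] [ 503.6 -257.7   24.3] 0.4 1.3
```

View pics/both5.png

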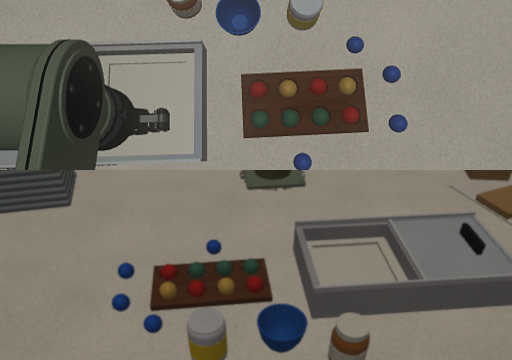

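All 8 wells are filled (top crop shows two rows of four, everything within 1.3 mm of the wells) and the bin is empty. Now close the cover.

```bash
python3 - <<'E'
from h import *
a=np.radians(88.7); u=np.array([np.cos(a),np.sin(a),0]); p=np.array([556.6,384,0])
ctrl.gripper_to(60,force=40)
ptp(p+[0,0,220],a); print(ctrl.move_l(list(p+[0,0,118]),vel=120,threshold=15)); 
ctrl.gripper_to(0,force=40); print(st())
e=np.array(sensors.read_state()["eef_pos"])
print(ctrl.move_l(list(e-u*212),vel=120,threshold=30),st())
e=np.array(sensors.read_state()["eef_pos"])
print(ctrl.move_l(list(e-u*20),vel=25,threshold=15),st())
ctrl.gripper_to(60); e=np.array(sensors.read_state()["eef_pos"]); ctrl.move_l(list(e+[0,0,120]),vel=250)
ctrl.move_ptp([430,-250,330],R0); ctrl.move_ptp([177,-547,256],R0) if ctrl.solve_ik([177,-547,256],R0) is not None else 0
print(st())
V=[]
for n in("top","scene"):
    C=cam(n); I,D=optics.grab_frame(n); X=cloud(C,D); V.append(I)
    for q in blobs((I.max(2)<45)&(X[...,2]>88)&(X[...,2]<125)&(X[...,1]>50)&(X[...,0]>380),40): print(n,"handle",q[0].round(1),X[q[2]].min(0),X[q[2]].max(0))
cv2.imwrite("pics/both6.png",np.vstack([V[0][130:300],V[1][90:280]])[...,::-1])
for c,X,Y,e in find(): print(c,X.round(1),min(np.linalg.norm(X[:2]-w) for w in WELLS).round(1))
E
```

```text
False
(array([557. , 383.4, 118.9]), 13.5, array([-1.3, -4.6,  4.3]), 59.9)
False (array([552.3, 171.3, 118.9]), 13.0, array([ 1.2, -1.7,  3.2]), 61.8)
False (array([551.9, 153.3, 118.9]), 13.1, array([2. , 9.7, 1.1]), 62.8)
(array([ 178.1, -546.6,  256.4]), 59.8, array([-0.4, -0. ,  0.3]), 67.4)
top handle [116.9 229.5] [507.24372657 146.02462008  92.06354208] [593.50478774 161.10432277 118.54130757]
scene handle [375.5 163.7] [507.92276868 147.87922183  89.3062    ] [597.3615157  160.44592217 120.15769189]
red [ 503.5 -324.4   22. ] 1.6
red [ 570.1 -126.4   22. ] 1.3
red [ 570.9 -259.9   22. ] 0.7
gold [ 570.4 -193.    22. ] 0.7
gold [ 569.9 -325.1   22. ] 0.8
green [ 505.8 -127.7   22. ] 1.5
green [ 504.4 -192.9   22. ] 0.9
green [ 503.7 -258.6   22. ] 1.3
```

View pics/both6.png

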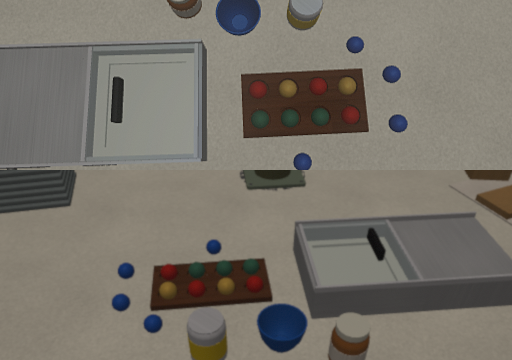

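The handle travelled 230 mm stop to stop (TCP y 383.6 to 153.3, pushing back at about 10 N at each end), so the cover is shut. The last picture shows all 8 truffles seated and the jar, bowl and can where they were.

```bash
python3 -c "
from plant import ctrl
print(ctrl.finish_job())"
```

```text
the job is handed in; nothing more can be done
None
```

I handed the job in with all six truffles from the bin in the tray's empty wells beside the two already there, the cover slid shut to its stop, and the jar, bowl and can untouched; the hand-in returned no verdict.

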